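# Spin the baking organiser until the square tin is at the front

## Robot

A 6-joint arm with a two-finger parallel gripper is mounted at the origin on the work surface. World frame = base frame: x ahead of the robot, y to its left, z up, the work surface at z = 0. Lengths are in m, angles in rad, forces in N, time in s.
With the tool pointing down it reaches from about 0.375 to 0.9 m from the base axis. Payload 3.1 kg.
Tool frame: the origin (TCP) lies at the very end of the fingers, on their centre line; the grasp point (between the pads) lies 19 mm behind it; z points along the fingers, y is the line along which they close (so a half turn about z gives the same grasp; the last joint's range is limited). The gripper opens to 87 mm and grips with 3 to 60 N. Pads are 19 mm wide; open, the fingers measure 117 mm over their backs; the gripper's body (75 mm by 190 mm) begins 51 mm behind the grasp point.
Start: joints at [1.159, 0.527, 1.433, -0, 1.181, -0.178], TCP at [0.145, 0.608, 0.223] pointing down, gripper open.
Joint ranges: [-3.08, 3.08], [-0.75, 2.2], [0.22, 2.44], [-1.43, 4.57], [0, 2.65], [-2.85, 2.85]. Speed limits (rad/s): [2.79, 2.79, 3.14, 3.14, 3.14, 3.14].

## Interface

Orientations are given as a rotation vector (axis times angle).
In Python, from bench import sense, read_camera, finish_job gives the robot as it stands. The module is installed in compiled form; this text tells all that it offers.
- The arm moves only by the tool servo_tool, never from a script. Its argument "rows" is a list of rows, each a list of 7 numbers: the closure in counts, from 0 (fully open) to 255 (shut), then the shift along the tool's x, y, z in cm, then the turn, a rotation vector about the tool's x, y, z in degrees. In form: [[fingers, x, y, z, rx, ry, rz], ...]. A call has 1 to 20 rows; each row is the pose to reach, as a shift and turn from the pose commanded when the call began, along the tool's axes at that moment; what a row does not reach only later rows make up. A row lasts 1/8 s, in which the tool goes at most 62.5 mm and 10.7 degrees, less where a joint would pass 70% of its speed; a pose out of reach is approached as far as the arm can. A call with a gripper value outside its range is refused whole. The fingers move at their own pace and stop on an object; "newtons" is the grip in N (left out, the last holds). Time passes only in rows, so rows that repeat a pose let the fingers close. It gives the time, the measured TCP pose, the force, the opening and the grip force at its end, in the units of the state.
- sense(): the state, without advancing time (a new reading comes with each control period).
- read_camera(name): name is "side" or "top"; returns a dict with "image" (420x560x3 uint8, blue, green, red), "range_z" (420x560 float32, m along the optical axis (not along the pixel's ray), 0 where there is no reading), "camera_matrix" (3x3 intrinsics, pixels), "k1" (the pictures are not rectified: a ray, as slopes to the right and down, at radius r is drawn at 1 + k1 r^2 times it, then the intrinsics apply), "rvec" (rotation vector, rad) and "tvec" (3), from world to camera coordinates, as OpenCV has them. Camera axes: x right, y down, z forward; pixel columns grow to the right and rows downward; lengths in m; the calibration is good to about 2 mm. A picture is of the moment at which its call begins.
- finish_job(): hands the job in; it is judged then, once.
The state is a dict: "t": time; "q": joint angles; "qvel": joint speeds; "joint_torque": joint torques, N m; "eef_pos": TCP position; "ee_rot": TCP orientation; "wrist_force": force on the tool from outside, world axes, zero at the start; "wrist_torque": the same for the moment, N m; "gripper_width": opening from 0.0 (shut) to 1.0 (fully open); "grip_force": force on a finger pad.
Only numpy, scipy, OpenCV 4.12 (cv2) and the standard library are available. Lean on these libraries where they do the work, as an engineer would, in place of code of your own. Each camera call takes 0.05 s, during which the arm holds its last target. There are 200 camera calls.

## Task

Spin the beech turntable by pushing the pegs round its rim with your fingertips until the square tin stands right at the front, in line with the black tongue that sticks out from the stand. Do not touch or lift the four containers: they ride round standing in their places. Leave the bowl, paddle and cup where they are, and finish clear of everything with the turntable at rest.

Things in the scene. Friction and masses are not known exactly. Their poses are not given: they have to be found in the camera images.
- stand: Black plastic foot of the organiser, fixed: a round base 170 mm across and 30 mm high, with one flat tongue 26 mm wide and 12 mm high that runs out along the counter to a round end 190 mm from the centre; the tongue sticks out 65 mm from under the disc and marks the FRONT. Origin: centre of the underside, on the disc's axis, at counter height; its -x axis runs along the tongue (front), z up.
- turntable: Round beech disc, 250 mm across, 16 mm thick, carrying six rim pegs and four loose containers. Turns freely both ways without stops about the vertical axis through the stand's centre (about 2 N at the rim moves it; it stays where it is left). Origin: centre of its underside, 32 mm above the counter (top face at 48 mm); its axes turn with it. Steel hub 20 mm across, 12 mm high.
- peg (a point): Top centre of one of the six identical upright beech finger pegs fixed to the disc: 12 mm thick, 45 mm tall (tops 93 mm above the counter), 113 mm from the axis, at 30 (this one), 90, 150, 210, 270 and 330 degrees from the disc's x axis, counter-clockwise from above.
- square_tin: The item to bring to the front: plain metal tin, the only SQUARE container, 47 x 47 mm, 62 mm tall, loose; origin: centre of its underside, on the disc's top face, 60 mm from the disc's axis, in the disc frame's -x direction
- low_jar: Low round glass jar with steel cap, 52 mm across, 46 mm tall, loose; origin: centre of its underside, on the disc's top face, 60 mm from the disc's axis, in the disc frame's +y direction
- knob_jar: Round white ceramic jar with a small knob on top, 48 mm across, 62 mm tall, loose; origin: centre of its underside, on the disc's top face, 60 mm from the disc's axis, in the disc frame's +x direction
- tall_can: Round metal can, 42 mm across, 64 mm tall, loose; origin: centre of its underside, on the disc's top face, 60 mm from the disc's axis, in the disc frame's -y direction
- bowl: Bystander: white ceramic mixing bowl, 170 mm across, 80 mm high, loose on the counter beside the organiser; origin: centre of its underside
- paddle: Bystander: flat beech paddle 300 mm long, 60 mm wide, 10 mm thick, lying loose on the counter on the other side; origin: about its middle, underside, blade towards its +x
- cup: Bystander: steel measuring cup 70 mm across, 75 mm high, loose on the counter behind the organiser, near the bowl; origin: centre of its underside
Not all that is in view belongs to the job. Leave any blue or green look-alike of the knob_jar alone.

How it is judged:
At the end, for the whole second after the job is handed in: The square tin's centre is within 10 mm of the stand's front line, on the tongue's side; all four containers stand upright on the disc within 15 mm of their places on it; the disc is at rest; bowl, paddle and cup are within 15 mm of where they were (y of square_tin in the frame of stand between -0.01 and 0.01 m and x of square_tin in the frame of stand below -0.04 m and angular speed of turntable below 0.05 rad/s and x of square_tin in the frame of turntable between -0.075 and -0.045 m and y of square_tin in the frame of turntable between -0.015 and 0.015 m and z of square_tin in the frame of turntable between 0.01 and 0.022 m and angle between each of square_tin, low_jar, knob_jar, tall_can's own z axis and vertical below 0.1 rad and x of low_jar in the frame of turntable between -0.015 and 0.015 m and y of low_jar in the frame of turntable between 0.045 and 0.075 m and z of low_jar in the frame of turntable between 0.01 and 0.022 m and x of knob_jar in the frame of turntable between 0.045 and 0.075 m and y of knob_jar in the frame of turntable between -0.015 and 0.015 m and z of knob_jar in the frame of turntable between 0.01 and 0.022 m and x of tall_can in the frame of turntable between -0.015 and 0.015 m and y of tall_can in the frame of turntable between -0.075 and -0.045 m and z of tall_can in the frame of turntable between 0.01 and 0.022 m and distance of each of bowl, paddle, cup from where it was at the start of the episode below 0.015 m); the robot touches nothing.
It fails at once if one of the four containers on the turntable is touched by the robot (more than 1 N) (contact force between any of the fingers, the arm and square_tin above 1 N or contact force between any of the fingers, the arm and low_jar above 1 N or contact force between any of the fingers, the arm and knob_jar above 1 N or contact force between any of the fingers, the arm and tall_can above 1 N).
It fails at once if a container is lifted off the turntable (more than 12 mm up) or tipped (more than 0.3 rad) (height (world z) of any of square_tin, low_jar, knob_jar, tall_can above 0.06 m or angle between any of square_tin, low_jar, knob_jar, tall_can's own z axis and vertical above 0.3 rad).
It fails at once if the bowl, paddle or cup is shifted more than 15 mm (distance of any of bowl, paddle, cup from where it was at the start of the episode above 0.015 m).
It also fails if it takes over 43 s, if anything falls off the work surface, if the arm or the gripper's body presses on something with over 40 N, if the wrist force passes 120 N, or if a joint passes its speed limit or range.

## Working session

There is one attempt and no reset: what is moved stays moved. The work goes in short steps, Python scripts to look and compute and a tool call to move; the robot and the scene stay as the last step left them, time stands still between calls to the robot, and variables do not carry over. Pictures are saved under pics/ and viewed, at most 10 in all, crops included, and the job is handed in when it is done.

Besides the shell and the picture viewer there is one more tool, called after "Emit:" as a command line: name --pt "numbers of a row" for each row, then --argument value for the rest. servo_tool: Moves the arm, as the interface text tells. Its arguments: {"type":"object","properties":{"rows":{"type":"array"},"newtons":{"type":"number"}},"required":["rows"]}

```bash
mkdir -p pics; cat > h.py <<'E'
import numpy as np,cv2
from bench import sense,read_camera
def world(c,uv,z):
    # intersect pixel rays with plane z (array/scalar)
    uv=np.atleast_2d(np.float64(uv));K=c["camera_matrix"];p=np.c_[(uv[:,0]-K[0,2])/K[0,0],(uv[:,1]-K[1,2])/K[1,1]]
    s=p.copy()
    for _ in range(20): s=p/(1+c["k1"]*(s**2).sum(1,keepdims=True))
    R=cv2.Rodrigues(np.float64(c["rvec"]))[0];t=np.float64(c["tvec"]).ravel()
    o=-R.T@t;d=np.c_[s,np.ones(len(s))]@R
    return o+d*((z-o[2])/d[:,2])[:,None]
def cloud(c):
    h,w=c["range_z"].shape;v,u=np.mgrid[:h,:w];K=c["camera_matrix"]
    p=np.c_[(u.ravel()-K[0,2])/K[0,0],(v.ravel()-K[1,2])/K[1,1]];s=p.copy()
    for _ in range(20): s=p/(1+c["k1"]*(s**2).sum(1,keepdims=True))
    Z=c["range_z"].ravel();R=cv2.Rodrigues(np.float64(c["rvec"]))[0];t=np.float64(c["tvec"]).ravel()
    X=(np.c_[s,np.ones(len(s))]*Z[:,None]-t)@R
    X[Z==0]=np.nan
    return X.reshape(h,w,3)
E
python3 - <<'E'
from h import *
for n in("top","side"):
    c=read_camera(n);cv2.imwrite(f"pics/{n}0.png",c["image"]);print(n,c["rvec"],c["tvec"],c["k1"],c["camera_matrix"])
    np.save(n+"0.npy",c,allow_pickle=True)
s=sense();print(s["t"],s["eef_pos"],s["ee_rot"],cv2.Rodrigues(np.float64(s["ee_rot"]))[0].round(3))
E
```

```text
top [ 2.12038211 -2.09668765  0.21257526] [0.01259569 0.57121362 1.24128881] -0.14396481745865283 [[508.29680636   0.         277.04281817]
 [  0.         508.29680636 214.16897638]
 [  0.           0.           1.        ]]
side [ 0.90505416 -2.6123809   0.93403626] [0.44122486 0.28896689 0.74835816] -0.10029221712353173 [[418.55136713   0.         278.51459276]
 [  0.         418.55136713 208.83920022]
 [  0.           0.           1.        ]]
0.1 [0.14451207 0.60741165 0.22168673] [-3.66329651e-01 -3.11960984e+00  2.86378219e-03] [[-0.973  0.232 -0.001]
 [ 0.232  0.973 -0.002]
 [ 0.    -0.002 -1.   ]]
```

View pics/top0.png

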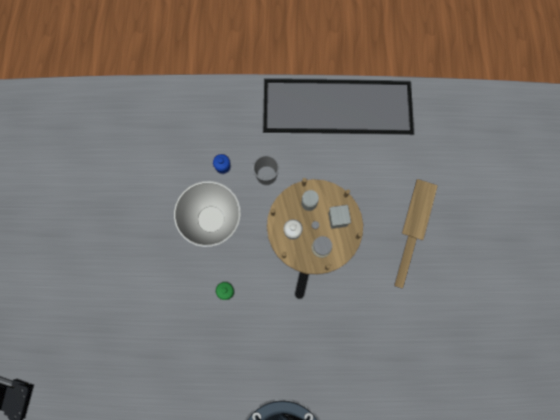

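View pics/side0.png

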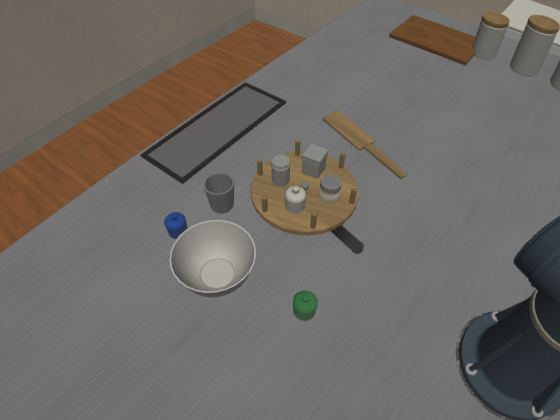

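Top view: the square tin is at (340,216), the tall can at (310,199), the knob jar at (292,229), the low jar at (322,245) and the tongue tip at (299,294). The blue (221,163) and green (225,291) jars are decoys. The only other candidate for the tin is the tall can, which is also grey metal but round. I'll measure next and check my choice in a crop.

```bash
python3 - <<'E'
from h import *
c=np.load("top0.npy",allow_pickle=True).item();X=cloud(c);im=c["image"]
from scipy.optimize import least_squares
# disc top: plane z~0.048
m=(abs(X[...,2]-.048)<.006)
n,l,st,ce=cv2.connectedComponentsWithStats(m.astype(np.uint8));
i=l[226,280] or 1+np.argmax(st[1:,4]);print("disc comp",st[i],ce[i])
ys,xs=np.nonzero(l==i)
cnt=cv2.findContours((l==i).astype(np.uint8),cv2.RETR_EXTERNAL,cv2.CHAIN_APPROX_NONE)[0][0][:,0]
P=world(c,cnt,.048)[:,:2]
f=least_squares(lambda p:np.hypot(*(P-p[:2]).T)-p[2],[*P.mean(0),.125],loss="soft_l1",f_scale=.002).x;print("disc",f)
C=f[:2]
# tongue
g=im.max(2);r=np.hypot(X[...,0]-C[0],X[...,1]-C[1]);m=(g<50)&(r>.135)&(r<.2)
T=np.median(X[m][:,:2],0);print("tongue",m.sum(),T,"ang",np.degrees(np.arctan2(*(T-C)[::-1])),"end r",r[m].max())
# tall things
m=((X[...,2]>.075)&(r<.14)).astype(np.uint8)
n,l,st,ce=cv2.connectedComponentsWithStats(m)
for k in range(1,n):
    p=np.nanmean(X[l==k],0);d=p[:2]-C;print(st[k,4],ce[k].round(1),p.round(4),"r %.4f ang %.1f"%(np.hypot(*d),np.degrees(np.arctan2(d[1],d[0]))))
# other pegs by colour
for u,v in [(304,183),(346,195),(358,236),(326,268),(284,255),(273,212)]:
    w=world(c,(u,v),.093)[0];d=w[:2]-C;print((u,v),w.round(3),"r %.4f ang %.1f"%(np.hypot(*d),np.degrees(np.arctan2(d[1],d[0]))))
for nme,u,v in [("bowl",207,214),("cup",266,170),("paddle",415,230),("green",225,291)]: print(nme,X[v,u].round(3))
for nme,u0,u1,v0,v1 in [("bowl",165,245,175,255),("cup",248,282,150,190),("paddle",390,445,170,295)]:
    Q=X[v0:v1,u0:u1].reshape(-1,3);Q=Q[Q[:,2]>(.006 if nme=="paddle" else .05)];print(nme,Q.min(0).round(3),Q.max(0).round(3))
cv2.imwrite("pics/crop.png",cv2.resize(im[160:310,240:390],(600,600),interpolation=cv2.INTER_CUBIC))
E
```

```text
disc comp [ 267  180   96   95 5385] [313.64122563 227.16100279]
disc [ 0.54408635 -0.07810286  0.12164203]
tongue 149 [ 0.38930236 -0.04460241] ang 167.7876347053748 end r 0.1851130782291966
22 [304.5 180.7] [ 0.6521 -0.0498  0.0897] r 0.1117 ang 14.7
246 [309.8 199.6] [ 0.5989 -0.0623  0.1067] r 0.0571 ang 16.1
23 [346.6 192.3] [ 0.6233 -0.1566  0.0883] r 0.1115 ang -44.7
395 [339.  215.8] [ 0.5585 -0.1343  0.107 ] r 0.0580 ang -75.6
23 [272.9 211.1] [0.5726 0.0293 0.0887] r 0.1111 ang 75.1
282 [293.1 228.8] [ 0.5272 -0.0214  0.0942] r 0.0592 ang 106.6
24 [359.1 234.7] [ 0.5149 -0.1859  0.0892] r 0.1117 ang -105.2
285 [321.8 245.8] [ 0.4856 -0.0925  0.0929] r 0.0602 ang -166.2
23 [284.1 254.2] [4.641e-01 1.000e-04 9.030e-02] r 0.1119 ang 135.6
21 [327.4 266.2] [ 0.4355 -0.1062  0.0913] r 0.1122 ang -165.5
(304, 183) [ 0.645 -0.048  0.093] r 0.1054 ang 16.4
(346, 195) [ 0.615 -0.154  0.093] r 0.1042 ang -47.0
(358, 236) [ 0.511 -0.182  0.093] r 0.1095 ang -107.7
(326, 268) [ 0.431 -0.102  0.093] r 0.1158 ang -167.8
(284, 255) [0.462 0.    0.093] r 0.1137 ang 136.3
(273, 212) [0.569 0.029 0.093] r 0.1099 ang 76.7
bowl [0.582 0.208 0.001]
cup [0.704 0.051 0.008]
paddle [ 0.542 -0.349  0.009]
green [0.374 0.146 0.063]
bowl [0.483 0.112 0.05 ] [0.65  0.281 0.087]
cup [0.657 0.015 0.05 ] [0.727 0.083 0.082]
paddle [ 0.378 -0.427  0.006] [ 0.695 -0.284  0.019]
```

View pics/crop.png

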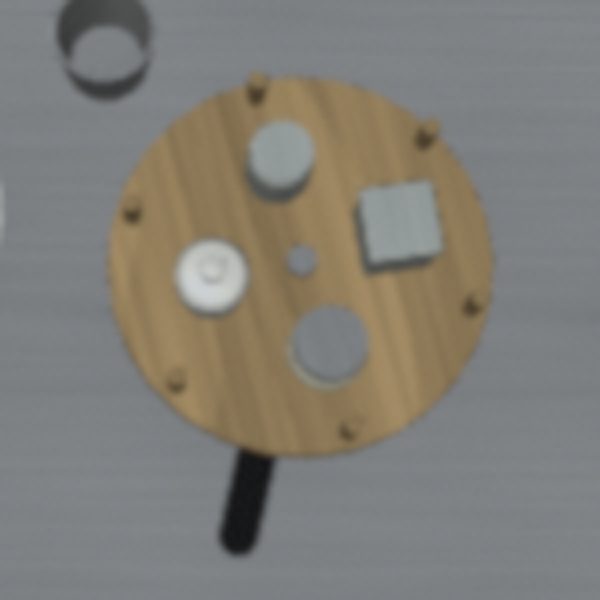

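The crop confirms it: the tin at crop (400,222) is the only square top. Next I'll refine the front angle and work out the approach and arc in tool axes.

```bash
cat > plan.py <<'E'
from h import *
C=np.array([.5438,-.0781])
def plan(wps):
    # wps: (theta_deg, r, z) ; tool y along angle theta+90; prints cm/deg rows in current tool frame
    s=sense();R=cv2.Rodrigues(np.float64(s["ee_rot"]))[0];p=np.float64(s["eef_pos"]);yaw=np.degrees(np.arctan2(R[1,1],R[0,1]))
    print("t",s["t"],"eef",p.round(4),"yaw",yaw.round(1),"F",np.round(s["wrist_force"],1))
    for th,r,z in wps:
        a=np.radians(th);d=R.T@(np.r_[C+r*np.array([np.cos(a),np.sin(a)]),z]-p);print(th,(d*100).round(2),"rz",round(yaw-(th+90),1))
E
python3 - <<'E'
from plan import *
c=np.load("top0.npy",allow_pickle=True).item();im=c["image"]
v,u=np.nonzero(im.max(2)<60);W=world(c,np.c_[u,v],.012)[:,:2]-C;r=np.hypot(*W.T);m=(r>.135)&(r<.2);W=W[m]
print("tongue",np.degrees(np.arctan2(*W.mean(0)[::-1])),r[m].max())
c=read_camera("side");im=c["image"];v,u=np.nonzero(im.max(2)<60);W=world(c,np.c_[u,v],.012)[:,:2]-C;r=np.hypot(*W.T);m=(r>.14)&(r<.2);W=W[m]
print("side tongue",m.sum(),np.degrees(np.arctan2(*W.mean(0)[::-1])),r[m].max())
plan([(-82,.117,.222),(-82,.117,.066)])
E
```

```text
tongue 164.7876749589489 0.1854431509154401
side tongue 222 165.3336581824561 0.18902501223546955
t 0.15 eef [0.1445 0.6075 0.2218] yaw 76.6 F [-0.  -0.   0.6]
-82 [-58.99 -68.34   0.07] rz 68.6
-82 [-59.   -68.31  15.67] rz 68.6
```

Emit:
servo_tool --pt "255 -10 -11.5 0 0 0 10" --pt "255 -20 -23 0 0 0 20" --pt "255 -30 -35 0 0 0 30" --pt "255 -40 -46 0 0 0 40" --pt "255 -50 -58 0 0 0 50" --pt "255 -59 -68.3 0 0 0 60" --pt "255 -59 -68.3 0 0 0 68.6" --pt "255 -59 -68.3 0 0 0 68.6" --pt "255 -59 -68.3 0 0 0 68.6" --pt "255 -59 -68.3 0 0 0 68.6" --pt "255 -59 -68.3 0 0 0 68.6" --pt "255 -59 -68.3 0 0 0 68.6" --pt "255 -59 -68.3 0 0 0 68.6" --pt "255 -59 -68.3 0 0 0 68.6" --pt "255 -59 -68.3 0 0 0 68.6" --pt "255 -59 -68.3 0 0 0 68.6" --pt "255 -59 -68.3 5 0 0 68.6" --pt "255 -59 -68.3 7 0 0 68.6" --pt "255 -59 -68.3 7 0 0 68.6"

```text
t: 2.52
eef_pos: [0.5583, -0.1907, 0.1508]
ee_rot: [-2.056, -2.368, 0.001]
wrist_force: [-0.0, 0.5, -0.4]
gripper_width: 0.007
grip_force: 0.0
```

```bash
python3 - <<'E'
from plan import *
plan([(-82,.117,.066)]+[(t,.117,.066) for t in range(-90,-211,-10)])
c=read_camera("side");cv2.imwrite("pics/s1.png",c["image"][80:300,180:460].repeat(2,0).repeat(2,1))
E
```

```text
t 2.525 eef [ 0.5583 -0.1907  0.1508] yaw 8.1 F [-0.   0.5 -0.4]
-82 [-0.38  0.17  8.48] rz 0.1
-90 [-0.26 -1.46  8.48] rz 8.1
-100 [ 0.2  -3.45  8.49] rz 18.1
-110 [ 1.   -5.32  8.51] rz 28.1
-120 [ 2.11 -7.03  8.52] rz 38.1
-130 [ 3.5  -8.52  8.53] rz 48.1
-140 [ 5.13 -9.75  8.54] rz 58.1
-150 [  6.95 -10.67   8.55] rz 68.1
-160 [  8.9  -11.26   8.56] rz 78.1
-170 [ 10.93 -11.51   8.57] rz 88.1
-180 [ 12.97 -11.4    8.58] rz 98.1
-190 [ 14.95 -10.94   8.59] rz 108.1
-200 [ 16.83 -10.14   8.59] rz 118.1
-210 [18.54 -9.03  8.59] rz 128.1
```

View pics/s1.png

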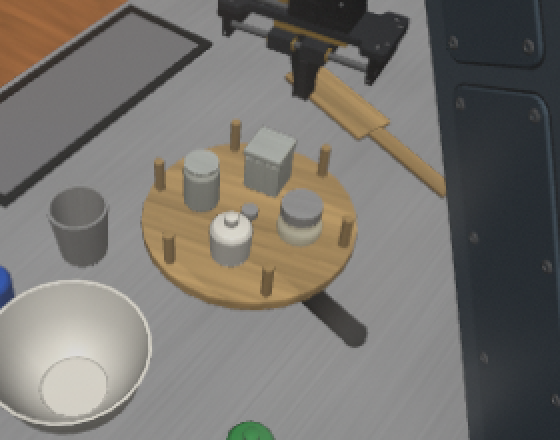

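The closed fingers hang just behind the peg at crop (324,160), clear of the tin. I'll lower them and start the arc slowly.

Emit:
servo_tool --pt "255 -0.3 0.2 4 0 0 0" --pt "255 -0.3 0.2 8.4 0 0 0" --pt "255 -0.3 0.2 8.4 0 0 0" --pt "255 -0.3 -0.6 8.4 0 0 4" --pt "255 -0.3 -1.5 8.4 0 0 8" --pt "255 0 -2.5 8.4 0 0 13" --pt "255 0.2 -3.45 8.4 0 0 18" --pt "255 0.6 -4.4 8.4 0 0 23" --pt "255 1.0 -5.3 8.4 0 0 28" --pt "255 1.5 -6.2 8.4 0 0 33" --pt "255 2.1 -7.0 8.4 0 0 38" --pt "255 2.1 -7.0 8.4 0 0 38"

```text
t: 4.08
eef_pos: [0.4895, -0.1826, 0.0712]
ee_rot: [2.716, 1.571, 0.003]
wrist_force: [-0.5, -0.3, -0.1]
gripper_width: 0.008
grip_force: 0.0
```

```bash
cat > look.py <<'E'
from plan import *
def look(n):
    c=read_camera("top");X=cloud(c);r=np.hypot(X[...,0]-C[0],X[...,1]-C[1])
    m=((X[...,2]>.075)&(X[...,2]<.125)&(r<.14)).astype(np.uint8);k,l,st,ce=cv2.connectedComponentsWithStats(m)
    for i in range(1,k):
        if st[i,4]>12:
            p=np.nanmean(X[l==i],0);d=p[:2]-C;print(st[i,4],ce[i].round(),p.round(3),"r %.3f ang %.1f"%(np.hypot(*d),np.degrees(np.arctan2(d[1],d[0]))))
    cv2.imwrite(f"pics/{n}.png",c["image"][140:320,220:460].repeat(2,0).repeat(2,1))
E
python3 - <<'E'
from look import *
look("t2")
plan([(t,.117,.066) for t in range(-120,-221,-10)])
E
```

```text
24 [321. 180.] [ 0.656 -0.091  0.09 ] r 0.113 ang -6.5
75 [321. 194.] [ 0.612 -0.09   0.112] r 0.070 ang -10.2
17 [341. 223.] [ 0.54  -0.139  0.107] r 0.061 ang -94.0
t 4.125 eef [ 0.4896 -0.1827  0.0708] yaw -29.9 F [ 0.5  0.9 -0.2]
-120 [ 0.07 -0.54  0.48] rz 0.1
-130 [ 0.25 -2.57  0.47] rz 10.1
-140 [ 0.78 -4.54  0.46] rz 20.1
-150 [ 1.64 -6.38  0.45] rz 30.1
-160 [ 2.82 -8.05  0.44] rz 40.1
-170 [ 4.26 -9.49  0.44] rz 50.1
-180 [  5.93 -10.66   0.43] rz 60.1
-190 [  7.78 -11.52   0.43] rz 70.1
-200 [  9.76 -12.04   0.43] rz 80.1
-210 [ 11.79 -12.22   0.43] rz 90.1
-220 [ 13.82 -12.03   0.43] rz 100.1
```

View pics/t2.png

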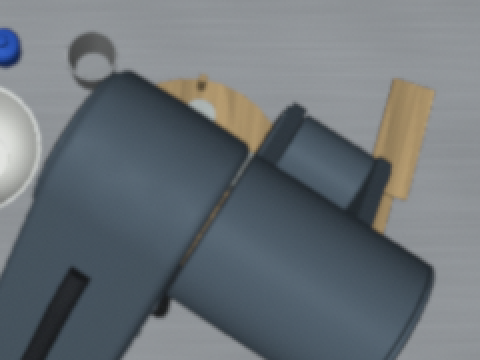

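The arm hides most of the disc, but the visible peg has moved from 15° to -6.5°, so the disc has turned about 21.6°. The pushed peg is near -126.6°, about 9° ahead of the finger. I'll carry on round.

Emit:
servo_tool --pt "255 0.1 -1.4 0.3 0 0 5" --pt "255 0.25 -2.5 0.3 0 0 10" --pt "255 0.5 -3.5 0.3 0 0 15" --pt "255 0.8 -4.5 0.3 0 0 20" --pt "255 1.2 -5.4 0.3 0 0 25" --pt "255 1.6 -6.4 0.3 0 0 30" --pt "255 2.2 -7.2 0.3 0 0 35" --pt "255 2.8 -8.0 0.3 0 0 40" --pt "255 3.5 -8.8 0.3 0 0 45" --pt "255 4.3 -9.5 0.3 0 0 50" --pt "255 5.1 -10.1 0.3 0 0 55" --pt "255 5.9 -10.7 0.3 0 0 60" --pt "255 6.8 -11.1 0.3 0 0 65" --pt "255 7.8 -11.5 0.3 0 0 70" --pt "255 8.8 -11.8 0.3 0 0 75" --pt "255 9.8 -12.0 0.3 0 0 80" --pt "255 10.4 -12.1 0.3 0 0 83" --pt "255 11.0 -12.1 0.3 0 0 86" --pt "255 11.0 -12.1 0.3 0 0 86"

```text
t: 6.5
eef_pos: [0.4397, -0.0263, 0.0663]
ee_rot: [3.062, -0.703, 0.004]
wrist_force: [-0.6, 1.1, 0.9]
gripper_width: 0.003
grip_force: 0.0
```

```bash
python3 - <<'E'
from look import *
look("t3")
c=read_camera("side");cv2.imwrite("pics/s3.png",c["image"][80:300,180:460].repeat(2,0).repeat(2,1))
plan([(t,.117,.066) for t in (-205,-208,-211,-213,-215,-217)])
E
```

```text
23 [297. 183.] [ 0.645 -0.031  0.089] r 0.112 ang 24.9
24 [340. 187.] [ 0.636 -0.141  0.088] r 0.112 ang -34.0
264 [318. 200.] [ 0.602 -0.082  0.094] r 0.058 ang -4.1
233 [293. 219.] [ 0.552 -0.021  0.093] r 0.057 ang 82.2
23 [271. 219.] [0.553 0.033 0.09 ] r 0.111 ang 85.4
256 [340. 224.] [ 0.537 -0.135  0.107] r 0.058 ang -96.7
24 [360. 227.] [ 0.535 -0.189  0.09 ] r 0.111 ang -94.8
t 6.6 eef [ 0.439  -0.0264  0.066 ] yaw -115.9 F [-0.  -0.5  0.6]
-205 [-0.01  0.25 -0.  ] rz -0.9
-208 [-0.   -0.36 -0.  ] rz 2.1
-211 [ 0.03 -0.97  0.  ] rz 5.1
-213 [ 0.08 -1.38  0.  ] rz 7.1
-215 [ 0.14 -1.78  0.  ] rz 9.1
-217 [ 0.21 -2.18  0.  ] rz 11.1
```

View pics/s3.png

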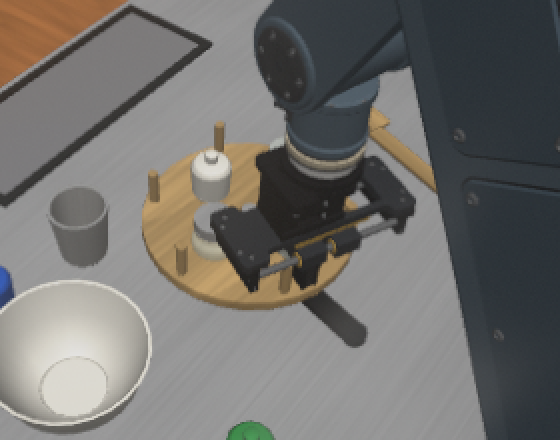

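The side view shows the fingers behind the peg and the containers undisturbed. The pegs now sit at 25.2°, so about 10° remains.

Emit:
servo_tool --pt "255 0 -0.5 0 0 0 3" --pt "255 0 -1.0 0 0 0 5" --pt "255 0.1 -1.4 0 0 0 7" --pt "255 0.15 -1.8 0 0 0 9" --pt "255 0.2 -2.05 0 0 0 10" --pt "255 0.2 -2.05 0 0 0 10" --pt "255 0.2 -2.05 0 0 0 10"

```text
t: 7.48
eef_pos: [0.4492, -0.0088, 0.0656]
ee_rot: [-2.988, 0.97, -0.0]
wrist_force: [-0.6, -0.8, 0.6]
gripper_width: 0.005
grip_force: 0.4
```

```bash
python3 - <<'E'
from look import *
look("t4")
plan([(-216,.117,.066)])
E
```

```text
24 [304. 181.] [ 0.652 -0.048  0.09 ] r 0.112 ang 15.6
23 [346. 192.] [ 0.625 -0.155  0.089] r 0.112 ang -43.5
267 [321. 200.] [ 0.6   -0.092  0.094] r 0.058 ang -13.7
22 [272. 212.] [0.571 0.03  0.089] r 0.112 ang 76.0
262 [293. 216.] [ 0.559 -0.022  0.093] r 0.059 ang 74.9
255 [339. 228.] [ 0.528 -0.134  0.107] r 0.058 ang -106.3
24 [359. 234.] [ 0.516 -0.187  0.089] r 0.112 ang -104.1
t 7.525 eef [ 0.4492 -0.0088  0.0656] yaw -126.0 F [-0.8 -0.9  0.3]
-216 [ 0.02  0.05 -0.04] rz 0.0
```

The pegs are within 1° of target, which is about 1 mm at the tin. I'll back off and lift clear to one side.

Emit:
servo_tool --pt "255 0 1.0 0 0 0 0" --pt "255 0 1.2 0 0 0 0" --pt "255 0 1.2 -5 0 0 0" --pt "255 0 1.2 -10 0 0 0" --pt "255 0 1.2 -16 0 0 0" --pt "255 0 1.2 -20 0 0 0" --pt "255 -4 5 -20 0 0 0" --pt "255 -8 9 -20 0 0 0" --pt "255 -12 13 -20 0 0 0" --pt "255 -16 17 -20 0 0 0" --pt "255 -20 21 -20 0 0 0" --pt "255 -20 21 -20 0 0 0" --pt "255 -20 21 -20 0 0 0" --pt "255 -20 21 -20 0 0 0"

```text
t: 9.28
eef_pos: [0.1644, -0.0613, 0.2657]
ee_rot: [2.988, -0.97, 0.001]
wrist_force: [-0.4, 0.1, -0.4]
gripper_width: 0.005
grip_force: 0.0
```

```bash
python3 - <<'E'
from look import *
look("t5");plan([])
c=read_camera("top");X=cloud(c)
for nme,u0,u1,v0,v1 in [("bowl",165,245,175,255),("cup",248,282,150,190),("paddle",390,445,170,295)]:
    Q=X[v0:v1,u0:u1].reshape(-1,3);Q=Q[(Q[:,2]>(.006 if nme=="paddle" else .05))&(Q[:,2]<.1)];print(nme,Q.min(0).round(3),Q.max(0).round(3))
E
```

```text
24 [304. 181.] [ 0.652 -0.048  0.09 ] r 0.113 ang 15.6
23 [346. 192.] [ 0.625 -0.155  0.089] r 0.112 ang -43.4
268 [321. 200.] [ 0.601 -0.092  0.094] r 0.058 ang -13.4
21 [272. 212.] [0.571 0.03  0.09 ] r 0.112 ang 75.9
283 [293. 217.] [ 0.558 -0.021  0.092] r 0.059 ang 76.2
253 [339. 228.] [ 0.528 -0.134  0.107] r 0.058 ang -106.1
371 [310. 245.] [ 0.485 -0.064  0.108] r 0.060 ang 166.1
26 [359. 234.] [ 0.517 -0.186  0.088] r 0.112 ang -104.1
22 [285. 255.] [ 0.462 -0.001  0.091] r 0.112 ang 136.7
18 [328. 266.] [ 0.436 -0.108  0.091] r 0.112 ang -164.6
t 9.325 eef [ 0.1644 -0.0611  0.2656] yaw -125.9 F [-0.   0.   0.2]
bowl [0.483 0.112 0.05 ] [0.65  0.281 0.088]
cup [0.656 0.015 0.05 ] [0.727 0.083 0.081]
paddle [ 0.373 -0.436  0.006] [ 0.71  -0.277  0.018]
```

View pics/t5.png

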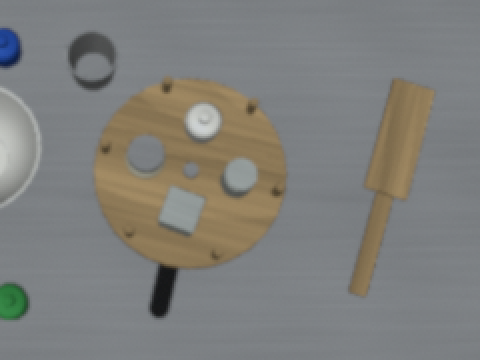

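The picture shows the square tin at crop (182,210), in line with the tongue at (163,290): 166° against 165°. All the containers are in place, the bystanders haven't moved and the arm is clear.

```bash
python3 -c "
from bench import *
import numpy as np
print(np.abs(sense()['qvel']).max(),finish_job())"
```

```text
the job is handed in; nothing more can be done
0.007774442797127583 None
```

I turned the turntable about 119° clockwise by pushing one peg; by the last camera check the square tin is at the front, about 1 mm off the tongue line, nothing else has moved, the arm is clear, and the job is handed in (the hand-in returned no verdict).

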